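# Refit the wiring-bay cover of a control console

## Robot

A 6-joint arm with a two-finger parallel gripper is mounted at the origin on a cart in front of the work surface, level with it; the furniture and walls round the work are solid. World frame = base frame: x ahead of the robot, y to its left, z up, the work surface at z = 0. Lengths are in m, angles in rad, forces in N, time in s.
With the tool pointing down it reaches from about 0.275 to 0.775 m from the base axis. Payload 14.6 kg.
Tool frame: the origin (TCP) lies midway between the tips of the shut fingers; the grasp point (between the pads) lies 19 mm behind it; z points along the fingers, x is the direction in which the jaws open and shut, and the axes are right-handed (so a half turn about z gives the same grasp; the last joint's range is limited). The gripper opens to 85 mm and grips with 20 to 120 N. Pads are 22 mm wide; open, the fingers measure 114 mm over their backs; the gripper's body (76 mm by 85 mm) begins 54 mm behind the grasp point. The pads swing forward as they close: fully open they stand 13 mm farther back than shut.
Start: joints at [-1.426, 0.263, -0.048, 1.259, 0, 1.415], TCP at [0.155, -0.502, 0.231] pointing down, gripper open.
Joint ranges: [-2.65, 2.65], [-0.89, 1.7], [-1.18, 1.37], [-2.13, 2.11], [-1.35, 1.29], [-3.14, 3.14]. Speed limits (rad/s): [1.89, 1.89, 2.57, 2.79, 3.14, 3.14].

## Interface

Orientations are given as a unit quaternion [w, x, y, z].
In Python, from cell import bot, imaging, finish_job, nets gives the robot as it stands. The module is installed in compiled form; this text tells all that it offers.
- The arm moves only by the tool jog_arm, never from a script. Its arguments are lists of equal length, an entry for each row: "slide": the shift along the tool's x, y, z scaled (see below), a list of three; "twist": the turn about the tool's z scaled (see below); "fingers": the closure in counts, from 0 (fully open) to 255 (shut). A call has 1 to 5 rows; each row shifts and turns the commanded pose from where the row before left it, along the tool's axes as they then stand; what a row does not reach is not made up. The controller multiplies each number of a shift by 0.02 m and each number of a turn by 0.12 rad. A row lasts 1/10 s, in which the tool goes at most 50 mm and 8.59 degrees, less where a joint would pass 70% of its speed; a pose out of reach is approached as far as the arm can. A call with a number of a shift or a turn outside -1 to 1 is refused whole. A call with a gripper value outside its range is refused whole. The fingers move at their own pace and stop on an object; "force" is the grip in N (left out, the last holds). Time passes only in rows, so rows that do not move let the fingers close. It gives the time, the measured TCP pose, the force and the opening at its end, in the units of the state.
- bot.state(): the state, without advancing time (a new reading comes with each control period).
- imaging.capture(name): name is "scene" or "top" or "wrist"; returns (picture, depth): 420x560x3 uint8, blue, green, red; 420x560 float32, m along the optical axis (not along the pixel's ray), 0 where there is no reading.
- imaging.camera_params(name): a dict with "fx", "fy", "cx", "cy" (pixels), "k1" (the pictures are not rectified: a ray, as slopes to the right and down, at radius r is drawn at 1 + k1 r^2 times it, then the intrinsics apply), "R" (3x3) and "t" (3): a world point X has camera coordinates R X + t. Camera axes: x right, y down, z forward; pixel columns grow to the right and rows downward; lengths in m; the calibration is good to about 2 mm. A picture is of the moment at which its call begins: read the wrist's pose just before it. camera_params takes no time and is no camera call; for the wrist camera it gives the pose at the moment of the call.
- finish_job(): hands the job in, once; it reports no verdict.
Trained networks look in the newest picture that a camera, given by its name, has taken for a name from the list of things; names that differ only in an ending like _2 or _b are one class to them, and where a whole thing is asked for, a point or a joint stands for the part that bears it (a point fixed in the world has none). Each returns a list of dicts, best first, with "conf" (0 to 1); they miss things now and then, are a little off and sometimes report something else, mostly with a low value. They report only what shows in the picture. A call takes as long as a camera call.
- nets.cut_out(camera, label): "mask" (420x560 bool, what is visible of it) and "bbox" ([left, top, right, bottom] in pixels, round what is visible of it).
The state is a dict: "t": time; "q": joint angles; "joint_vel": joint speeds; "tau": joint torques, N m; "tcp_pos": TCP position; "orientation": TCP orientation; "ft_force": force on the tool from outside, world axes, zero at the start; "wrist_torque": the same for the moment, N m; "finger_gap": opening from 0.0 (shut) to 1.0 (fully open).
Only numpy, scipy, OpenCV 4.12 (cv2) and the standard library are available. Lean on these libraries where they do the work, as an engineer would, in place of code of your own. Each camera call takes 0.05 s, during which the arm holds its last target. There are 200 camera calls.

## Task

The wiring is finished, so put the blue cover back on the sloping console: hook its tongue in under the lip at the low end of the bay, swing it down until it lies flush in its pocket, then push the red wing stud fully in and turn it a quarter turn clockwise until it locks, and let go. Do not disturb the tools and bottles lying round the work.

Things in the scene. Friction and masses are not known exactly. Their poses are not given: they have to be found in the camera images.
- cover_grip (a point): Centre of the black upright grip bar on the blue cover, half-way up: bar 14 mm thick along x, 72 mm long along y, 33 mm tall; this point is 30.5 mm above the cover's underside. Feet 4.5 mm high at its ends, beyond y = 33 mm. Axes are the cover's: x from tongue end to stud end, z out of its top face. 50 mm of free room between bar and wing.
- cover_middle (a point): Centre of the underside of the blue cover: loose, about 0.33 kg, lying flat, top up. Plate 140 x 110 x 14 mm (x, y, z; axes as cover_grip). The grip bar stands at x = -16 mm, the stud at x = +46 mm.
- cover_tongue (a point): Middle of the tip of the cover's tongue, 2.5 mm above the underside. The tongue sticks out 16 mm from the cover's -x end, level with its underside, 84 mm wide, 5 mm thick; the tip is at x = -86 mm from cover_middle. Axes as the cover's.
- stud_wing (a point): Centre of the flat red wing on the cover's sprung stud: 10 mm thick (its x), 37 mm wide (its y), reaching 13 mm below and above this point. Sprung out it is 43 mm above the cover's underside (29 mm above the top face), 46 mm from cover_middle along the cover's x, wide side across the cover. Axes move and turn with the stud.
- stud_push (a joint): How far the stud is pushed in (m): 0 = sprung out, 0.0125 = stop; spring 3 N at first, 10 N at the stop. With the cover seated and the wing square across (within 5 degrees) the foot's cross pin goes down through the bay's slot. At the stop it can turn over a small detent; let go, it springs back to about 0.009 and is locked.
- stud_turn (a joint): Turn of the stud (rad), clockwise seen from above the cover: 0 = wing square across the cover (open), 1.57 = wing along the cover (stop, locked). The detent is at about 0.9. Light friction (0.012 N m); it may start up to 0.06 off square, and gripping the wing squares it.
- bay_seat (a point): Seat in the console's sloping face. With the cover home, cover_middle lies here and its axes agree with these: x up the slope from the lip to the high end, y across, z out of the face. The pocket is 14 mm deep (cover flush with the face), 114 mm wide (2 mm free each side); high end wall (edge chamfered 3 mm) at x = 73.5 mm, low (root) wall at x = -87 mm.
- lip_edge (a point): Middle of the lip's lower edge, at x = -73, z = 10.5 mm from bay_seat; axes as the bay's. The lip overhangs the pocket from here to the root wall 14 mm farther along -x; its top is flush with the face, its underside slopes, so the slot below is 10.5 mm high at the mouth and 7.5 mm at the root. The 5 mm tongue goes fully in at up to about 18 degrees between cover and face.
- stud_slot (a point): Centre of the slot for the stud's cross pin (pin 26 x 5 mm, slot 35 mm along x, 11 mm wide) in the ledge at the seat's height, x = 47.25 mm from bay_seat. Axes as the bay's.
- console: Grey console with sloping face, fixed: 192 mm wide, 190 mm deep, 45 mm high in front, 134 mm behind; the face slopes 25 degrees, low side at its front (-x). Origin: centre of its underside; bay_seat is at (12, -16, 80) mm. Lamps and a selector on the face left of the bay (bay y = 70 to 100 mm) stand up to 15 mm above the face.
- driver_orange: Bystander: screwdriver with orange handle, 197 mm long, lying on the table between the cover and the console, towards the robot. Origin: centre of its underside.
- glue_bottle: Bystander: brown bottle with blue cap, 48 mm wide, 88 mm high, standing far right. Origin: centre of its underside.
- tape_black: Bystander: roll of black tape, 55 mm wide, 19 mm high, lying at the right. Origin: centre of its underside.
- calliper: Bystander: steel calliper, 210 mm long, lying behind the work. Origin: centre of its underside.

How it is judged:
By the outcome, as a careful person would: the job done as asked, in the order asked, and still so for the second after the job is handed in, with the robot touching nothing.
It also fails if it takes over 64 s, if anything falls off the work surface, if the arm or the gripper's body presses on something with over 40 N, if the wrist force passes 120 N, or if a joint passes its speed limit or range.

## Working session

There is one attempt and no reset: what is moved stays moved. The work goes in short steps, Python scripts to look and compute and a tool call to move; the robot and the scene stay as the last step left them, time stands still between calls to the robot, and variables do not carry over. Pictures are saved under pics/ and viewed, about 8 in all and at most 12, crops included, and the job is handed in when it is done.

Besides the shell and the picture viewer there is one more tool, called after "Call:" by a JSON object that holds its "op" and its "data", one argument or row to a line. jog_arm: Moves the arm, as the interface text tells. Its arguments: {"type":"object","properties":{"slide":{"type":"array"},"twist":{"type":"array"},"fingers":{"type":"array"},"force":{"type":"number"}},"required":["slide","twist","fingers"]}

```bash
mkdir -p pics; cat > h.py <<'E'
import numpy as np, cv2
from cell import bot, imaging, finish_job, nets
def cap(n):
    P=imaging.camera_params(n); im,d=imaging.capture(n); return im,d,P
def cloud(d,P):
    v,u=np.mgrid[0:420,0:560]
    xd=(u-P['cx'])/P['fx']; yd=(v-P['cy'])/P['fy']; x,y=xd.copy(),yd.copy()
    for _ in range(8):
        s=1+P['k1']*(x*x+y*y); x,y=xd/s,yd/s
    C=np.stack([x*d,y*d,d],-1)
    W=(C-np.array(P['t']))@np.array(P['R']); W[d<=0]=np.nan
    return W
E
python3 - <<'E'
from h import *
s=bot.state(); print({k:np.round(v,3).tolist() for k,v in s.items()})
for n in("scene","top"):
    im,d,P=cap(n); cv2.imwrite(f"pics/{n}0.png",im); W=cloud(d,P); np.savez(f"{n}0.npz",im=im,W=W)
    print(n,np.round(-np.array(P['R']).T@P['t'],3),P['k1'],P['fx'])
    for l in("cover_middle","stud_wing","cover_grip","console","driver_orange","glue_bottle","tape_black","calliper"):
        for r in nets.cut_out(n,l)[:2]:
            m=r['mask']; p=W[m]; p=p[~np.isnan(p[:,0])]
            print(l,round(r['conf'],2),r['bbox'],m.sum(),np.round(np.median(p,0),3) if len(p) else '',np.round(np.percentile(p,[2,98],axis=0),3).tolist() if len(p) else '')
E
```

```text
{'t': 0.0, 'q': [-1.426, 0.264, -0.049, 1.259, 0.0, 1.415], 'joint_vel': [0.0, -0.001, -0.0, 0.002, 0.001, -0.001], 'tau': [-0.003, -63.763, 38.458, 0.014, -0.0, 0.0], 'tcp_pos': [0.155, -0.501, 0.231], 'orientation': [-0.0, 0.805, -0.594, -0.0], 'ft_force': [0.69, 0.234, 0.473], 'wrist_torque': [-0.019, -0.028, 0.024], 'finger_gap': 1.0}
scene [-0.343 -1.13   0.913] -0.08676737340758589 533.5060394798844
cover_middle 0.72 [178.4, 193.8, 217.2, 217.4] 548 [0.529 0.221 0.014] [[0.47, 0.167, 0.008], [0.589, 0.291, 0.048]]
stud_wing 0.26 [301.1, 300.1, 318.0, 319.9] 321 [ 0.414 -0.413  0.016] [[0.391, -0.437, -0.0], [0.442, -0.387, 0.023]]
cover_grip 0.87 [180.9, 190.4, 216.3, 214.6] 666 [0.53  0.22  0.014] [[0.466, 0.16, 0.006], [0.597, 0.298, 0.048]]
console 0.88 [264.9, 194.7, 339.8, 277.6] 4600 [ 0.584 -0.216  0.066] [[0.479, -0.307, 0.009], [0.684, -0.099, 0.132]]
driver_orange 0.58 [174.6, 245.8, 218.6, 255.8] 260 [0.345 0.009 0.02 ] [[0.305, -0.002, 0.005], [0.423, 0.028, 0.03]]
glue_bottle 0.88 [342.8, 260.4, 361.1, 299.2] 560 [ 0.541 -0.45   0.057] [[0.531, -0.463, 0.007], [0.5
[... 796 characters left out ...]
.94 [265.2, 162.0, 349.8, 252.9] 5220 [ 0.582 -0.192  0.079] [[0.477, -0.289, 0.016], [0.678, -0.091, 0.133]]
console 0.49 [156.0, 208.5, 168.0, 218.0] 63 [0.576 0.214 0.056] [[0.564, 0.2, 0.029], [0.588, 0.232, 0.062]]
driver_orange 0.64 [224.3, 257.3, 239.7, 309.0] 302 [0.35  0.018 0.026] [[0.311, -0.001, 0.007], [0.443, 0.036, 0.034]]
glue_bottle 0.76 [378.2, 205.6, 402.3, 228.3] 323 [ 0.553 -0.426  0.086] [[0.534, -0.452, 0.016], [0.575, -0.411, 0.093]]
tape_black 0.52 [371.4, 255.8, 392.8, 274.4] 213 [ 0.423 -0.407  0.018] [[0.397, -0.432, -0.001], [0.446, -0.382, 0.024]]
calliper 0.81 [222.6, 120.9, 283.4, 161.9] 505 [ 0.786 -0.008  0.008] [[0.736, -0.13, 0.002], [0.847, 0.046, 0.015]]
```

```bash
python3 - <<'E'
from h import *
im=np.load("top0.npz")["im"]
c=im[100:330,100:430]; cv2.imwrite("pics/top0c.png",cv2.resize(c,(792,552),interpolation=cv2.INTER_CUBIC))
E
```

```text
(no output)
```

View pics/top0c.png

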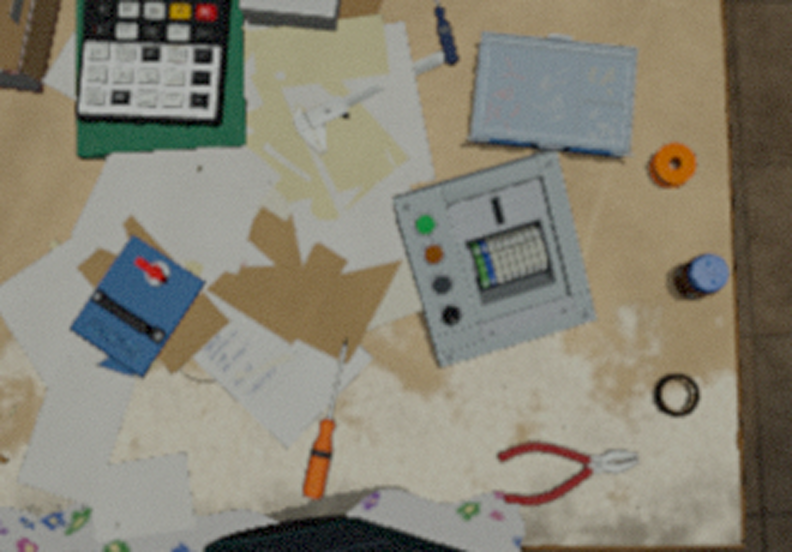

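View pics/scene0.png

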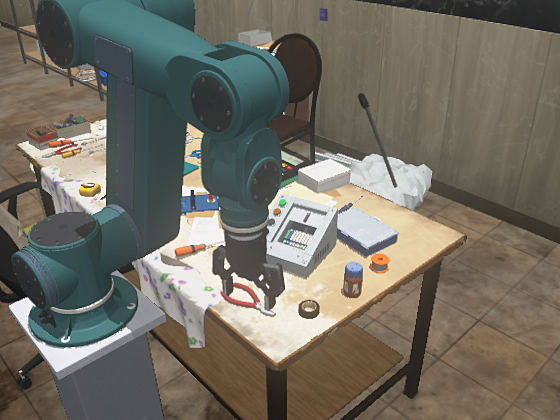

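```bash
cat >> h.py <<'E'
def rect_yaw(pts):
    r=cv2.minAreaRect((pts[:,:2]*1000).astype(np.float32)); return r
def facefit(W,sel):
    p=W[sel]; 
    for _ in range(6):
        c=p.mean(0); n=np.linalg.svd(p-c,full_matrices=False)[2][2]; n*=np.sign(n[2])
        r=(p-c)@n; k=abs(r)<max(2.0*np.median(abs(r)),.001); p=p[k]
    return c,n,p
E
python3 - <<'E'
from h import *
P=imaging.camera_params("wrist"); R=np.array(P['R']); s=bot.state()
from scipy.spatial.transform import Rotation as Ro
q=s['orientation']; T=Ro.from_quat([q[1],q[2],q[3],q[0]]).as_matrix()
c=-R.T@P['t']; print("tool axes",np.round(T,3).tolist()); print("wrist cam in tool",np.round(T.T@(c-s['tcp_pos']),4)); print(np.round(R@T,3).tolist(),P['fx'],P['fy'],P['cx'],P['cy'],P['k1'])
D=np.load("top0.npz"); im,W=D['im'],D['W']
h=cv2.cvtColor(im,cv2.COLOR_BGR2HSV)
z=W[...,2]
m=(h[...,0]>95)&(h[...,0]<120)&(h[...,1]>120)&(W[...,1]>.12)&(W[...,1]<.36)&(W[...,0]>.42)&(W[...,0]<.66)&(z>.0)&(z<.022)
p=W[m]; print(m.sum(),np.median(p[:,2]),rect_yaw(p))
m=(z>.03)&(W[...,1]>.1)&(W[...,1]<.4)&(W[...,0]>.42)&(W[...,0]<.66); print('bar/wing',rect_yaw(W[m&(W[...,0]<.55)]), W[m&(W[...,0]>.56)].mean(0))
sel=(W[...,0]>.46)&(W[...,0]<.7)&(W[...,1]>-.31)&(W[...,1]<-.07)&(z>.03)
c,n,p=facefit(W,sel); print('face',c,n,np.degrees(np.arctan2(-n[1],-n[0])),np.degrees(np.arccos(n[2])),len(p),rect_yaw(p))
E
```

```text
tool axes [[0.295, -0.955, 0.0], [-0.955, -0.295, -0.0], [0.0, 0.0, -1.0]]
wrist cam in tool [ 0.0003 -0.0665 -0.1416]
[[1.0, 0.001, 0.0], [-0.001, 0.965, -0.261], [-0.0, 0.261, 0.965]] 322.768948808215 322.768948808215 280.0208836228075 209.02534591262545 -0.06473373231231067
1326 0.01514982982281054 ((532.7646484375, 244.24966430664062), (105.91285705566406, 147.2872314453125), 56.34677505493164)
bar/wing ((525.5902099609375, 248.8234100341797), (69.81144714355469, 14.16825008392334), 57.64108657836914) [0.57535366 0.21404978 0.05335246]
face [ 0.56729051 -0.18423278  0.08828854] [-0.4005542  -0.124244    0.90781042] 17.232857388420932 24.79549953375545 1977 ((574.5772094726562, -192.43948364257812), (192.2992706298828, 192.49024963378906), 15.955724716186523)
```

Call:
{"op": "jog_arm", "data": {
  "slide": [
    [-0.36,-1,-0.12],
    [-0.36,-1,-0.12],
    [-0.36,-1,-0.12],
    [-0.36,-1,-0.12],
    [-0.36,-1,-0.12]
  ],
  "twist": [0,0,0,0,0],
  "fingers": [0,0,0,0,0]
}}

```text
t: 1.4
tcp_pos: [0.2406, -0.4371, 0.2434]
orientation: [0.0, 0.805, -0.594, 0.0]
ft_force: [0.0, -0.2, 0.6]
finger_gap: 0.997
```

Call:
{"op": "jog_arm", "data": {
  "slide": [
    [-0.36,-1,-0.12],
    [-0.36,-1,-0.12],
    [-0.36,-1,-0.12],
    [-0.36,-1,-0.12],
    [-0.36,-1,-0.12]
  ],
  "twist": [0,0,0,0,0],
  "fingers": [0,0,0,0,0]
}}

```text
t: 1.9
tcp_pos: [0.3255, -0.3732, 0.2554]
orientation: [0.0, 0.805, -0.594, 0.0]
ft_force: [-0.3, -0.3, 0.5]
finger_gap: 0.998
```

Call:
{"op": "jog_arm", "data": {
  "slide": [
    [-0.36,-1,-0.12],
    [-0.36,-1,-0.12],
    [-0.36,-1,-0.12],
    [-0.36,-1,-0.12],
    [-0.36,-1,-0.12]
  ],
  "twist": [0,0,0,0,0],
  "fingers": [0,0,0,0,0]
}}

```text
t: 2.4
tcp_pos: [0.4104, -0.3092, 0.2674]
orientation: [0.0, 0.805, -0.594, 0.0]
ft_force: [0.7, 0.0, -0.2]
finger_gap: 1.001
```

Call:
{"op": "jog_arm", "data": {
  "slide": [
    [-0.36,-1,-0.12],
    [-0.36,-1,-0.12],
    [-0.36,-1,-0.12],
    [-0.36,-1,-0.12],
    [-0.36,-1,-0.12]
  ],
  "twist": [0,0,0,0,0],
  "fingers": [0,0,0,0,0]
}}

```text
t: 2.9
tcp_pos: [0.4953, -0.2453, 0.2794]
orientation: [-0.0, 0.805, -0.594, 0.0]
ft_force: [-0.4, 0.4, -0.2]
finger_gap: 0.997
```

Call:
{"op": "jog_arm", "data": {
  "slide": [
    [-0.36,-1,-0.12],
    [-0.36,-1,-0.12],
    [-0.36,-1,-0.12],
    [-0.36,-0.8,0],
    [0,0,0]
  ],
  "twist": [0,0,0,0,-1],
  "fingers": [0,0,0,0,0]
}}

```text
t: 3.4
tcp_pos: [0.5601, -0.1946, 0.2861]
orientation: [-0.0, 0.839, -0.543, -0.0]
ft_force: [0.3, -0.4, 0.4]
finger_gap: 1.003
```

Call:
{"op": "jog_arm", "data": {
  "slide": [
    [0,0,0],
    [0,0,0],
    [0,0,0],
    [0,0,0],
    [0,0,0]
  ],
  "twist": [-1,-1,-1,-1,-1],
  "fingers": [0,0,0,0,0]
}}

```text
t: 3.9
tcp_pos: [0.5588, -0.1958, 0.2863]
orientation: [0.0, 0.963, -0.27, -0.0]
ft_force: [-0.1, -0.2, -0.2]
finger_gap: 0.998
```

Call:
{"op": "jog_arm", "data": {
  "slide": [
    [0,0,0],
    [0,0,0],
    [0,0,0],
    [0,0,0],
    [0,0,0]
  ],
  "twist": [-1,-1,-1,-1,-1],
  "fingers": [0,0,0,0,0]
}}

```text
t: 4.4
tcp_pos: [0.5588, -0.1958, 0.2863]
orientation: [-0.0, 1.0, 0.027, -0.0]
ft_force: [-0.8, -0.2, 0.6]
finger_gap: 1.001
```

Call:
{"op": "jog_arm", "data": {
  "slide": [
    [0,0,0],
    [0,0,0],
    [0,0,0],
    [0,0,0],
    [0,0,0]
  ],
  "twist": [-1,-1,-1,-1,-1],
  "fingers": [0,0,0,0,0]
}}

```text
t: 4.9
tcp_pos: [0.5588, -0.1958, 0.2863]
orientation: [-0.0, 0.947, 0.321, -0.0]
ft_force: [-0.4, 0.3, -0.0]
finger_gap: 0.997
```

Call:
{"op": "jog_arm", "data": {
  "slide": [
    [0,0,0],
    [0,0,0],
    [0,0,0],
    [0,0,0]
  ],
  "twist": [-1,-1,-1,0],
  "fingers": [0,0,0,0]
}}

```text
t: 5.3
tcp_pos: [0.5588, -0.1958, 0.2863]
orientation: [-0.0, 0.875, 0.484, -0.0]
ft_force: [-0.9, 0.1, -0.3]
finger_gap: 1.001
```

```bash
python3 - <<'E'
from h import *
im,d,P=cap("wrist"); W=cloud(d,P); np.savez("w1.npz",im=im,W=W); 
z=W[...,2]
sel=(z>.04)&(z<.14)&(abs(W[...,0]-.57)<.12)&(abs(W[...,1]+.19)<.12)
c,n,p=facefit(W,sel); yaw=np.arctan2(-n[1],-n[0]); print('face',c,n,np.degrees(yaw),np.degrees(np.arccos(n[2])),len(p),rect_yaw(p))
# rectified view along the bay axes, origin c
x=np.array([np.cos(yaw)*n[2],np.sin(yaw)*n[2],np.hypot(n[0],n[1])]);y=np.cross(n,x)
print('x',x,'y',y)
g=np.arange(-.12,.12,.0005); X,Y=np.meshgrid(g,g)   # rows: +x up
O=c
pts=O+(X[...,None]*-1)*0+ (-Y[...,None])*x + (-X[...,None])*y
C=pts@np.array(P['R']).T+P['t']; a=C[...,0]/C[...,2]; b=C[...,1]/C[...,2]; s=1+P['k1']*(a*a+b*b)
rc=cv2.remap(im,(a*s*P['fx']+P['cx']).astype(np.float32),(b*s*P['fy']+P['cy']).astype(np.float32),cv2.INTER_CUBIC)
np.savez('rect1.npz',rc=rc,O=O,x=x,y=y,n=n)
out=np.hstack([cv2.resize(im,(400,300)),np.zeros((300,0,3),np.uint8)])
cv2.imwrite("pics/rect1.png",rc[:480,:480]); 
# height map rel. face
E
```

```text
face [ 0.56328165 -0.16779637  0.08737767] [-0.40392169 -0.12114792  0.90673615] 16.69552381798974 24.941861877773263 11168 ((574.384521484375, -194.93441772460938), (190.35606384277344, 192.0656280517578), 16.03205680847168)
x [0.86851264 0.26049232 0.42169841] y [-0.28728569  0.95784494  0.        ]
```

View pics/rect1.png

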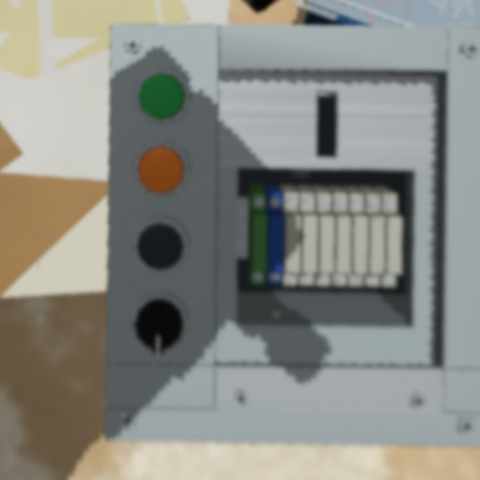

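Call:
{"op": "jog_arm", "data": {
  "slide": [
    [1,-0.73,0],
    [1,-0.73,0],
    [1,-0.73,0],
    [1,-0.73,0],
    [1,-0.73,0]
  ],
  "twist": [0,0,0,0,0],
  "fingers": [0,0,0,0,0]
}}

```text
t: 5.85
tcp_pos: [0.5501, -0.0714, 0.2865]
orientation: [0.0, 0.876, 0.482, 0.0]
ft_force: [-0.4, 0.1, 1.2]
finger_gap: 0.999
```

Call:
{"op": "jog_arm", "data": {
  "slide": [
    [1,-0.73,0],
    [1,-0.73,0],
    [1,-0.73,0],
    [1,-0.73,0],
    [1,-0.73,0]
  ],
  "twist": [0,0,0,0,0],
  "fingers": [0,0,0,0,0]
}}

```text
t: 6.35
tcp_pos: [0.5416, 0.0521, 0.2865]
orientation: [0.0, 0.876, 0.482, 0.0]
ft_force: [0.5, 0.1, -0.2]
finger_gap: 0.998
```

Call:
{"op": "jog_arm", "data": {
  "slide": [
    [1,-0.73,0.6],
    [1,-0.73,0.6],
    [1,-0.73,0.6],
    [1,-0.73,0.6],
    [1,-0.73,0.6]
  ],
  "twist": [0,0,0,0,0],
  "fingers": [0,0,0,0,0]
}}

```text
t: 6.85
tcp_pos: [0.5331, 0.1757, 0.226]
orientation: [0.0, 0.876, 0.482, 0.0]
ft_force: [0.2, -0.8, 0.1]
finger_gap: 0.998
```

Call:
{"op": "jog_arm", "data": {
  "slide": [
    [1,-0.73,0.5],
    [1,-0.73,0.5],
    [1,-0.73,0.5],
    [0,0,0]
  ],
  "twist": [0,0,0,0],
  "fingers": [0,0,0,0]
}}

```text
t: 7.25
tcp_pos: [0.5272, 0.2508, 0.1951]
orientation: [-0.0, 0.876, 0.483, -0.001]
ft_force: [-0.3, -0.3, -0.4]
finger_gap: 1.0
```

```bash
python3 - <<'E'
from h import *
im,d,P=cap("wrist"); W=cloud(d,P); np.savez("w2.npz",im=im,W=W); cv2.imwrite("pics/w2.png",im)
print(bot.state()['tcp_pos'])
z=W[...,2]; box=(abs(W[...,0]-.535)<.12)&(abs(W[...,1]-.24)<.12)
h=cv2.cvtColor(im,cv2.COLOR_BGR2HSV)
m=box&(z>.035)&(z<.065); 
n,lab,st,ce=cv2.connectedComponentsWithStats(m.astype(np.uint8))
for i in range(1,n):
    if st[i,4]>40: p=W[lab==i]; print(st[i,4],p.mean(0),np.percentile(p[:,2],[5,50,95]),rect_yaw(p))
m=box&(z>.009)&(z<.019)&(h[...,0]>95)&(h[...,0]<120)&(h[...,1]>90); p=W[m]; print('plate',len(p),np.median(p[:,2]),rect_yaw(p))
E
```

```text
[0.52760972 0.24968046 0.195836  ]
1222 [0.52491098 0.24736366 0.04505367] [0.03861279 0.04574177 0.04703961] ((525.9302368164062, 246.784912109375), (69.97244262695312, 14.529674530029297), 56.46992874145508)
675 [0.57490397 0.21416255 0.05040656] [0.03761462 0.05401194 0.05567195] ((576.8379516601562, 213.1527099609375), (37.782798767089844, 11.024837493896484), 53.30153274536133)
plate 10361 0.013090669070392713 ((538.368408203125, 238.33580017089844), (107.02383422851562, 138.23880004882812), 56.56960678100586)
```

View pics/w2.png

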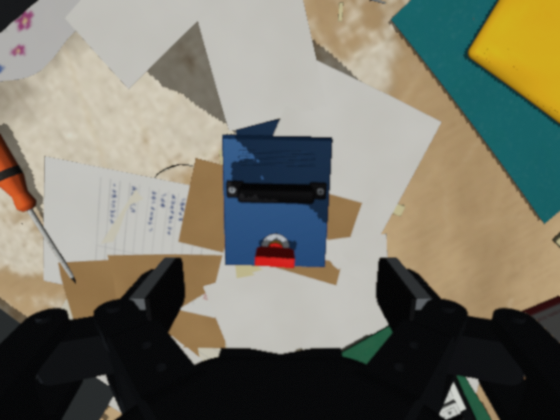

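Call:
{"op": "jog_arm", "data": {
  "slide": [
    [-0.17,0,1],
    [0,0,1],
    [0,0,1],
    [0,0,1],
    [0,0,1]
  ],
  "twist": [0.16,0,0,0,0],
  "fingers": [0,0,0,0,0]
}}

```text
t: 7.8
tcp_pos: [0.5267, 0.245, 0.0963]
orientation: [0.0, 0.881, 0.473, 0.0]
ft_force: [-0.6, 0.6, -0.5]
finger_gap: 1.0
```

Call:
{"op": "jog_arm", "data": {
  "slide": [
    [0,0,1],
    [0,0,1],
    [0,0,1],
    [0,0,0.5],
    [0,0,0.45]
  ],
  "twist": [0,0,0,0,0],
  "fingers": [0,0,0,0,0]
}}

```text
t: 8.3
tcp_pos: [0.5266, 0.2453, 0.0173]
orientation: [0.0, 0.88, 0.474, 0.0]
ft_force: [-0.2, -0.0, 0.8]
finger_gap: 1.001
```

Call:
{"op": "jog_arm", "data": {
  "slide": [
    [0,0,0],
    [0,0,0],
    [0,0,0],
    [0,0,0]
  ],
  "twist": [0,0,0,0],
  "fingers": [40,60,60,60],
  "force": 30
}}

```text
t: 8.7
tcp_pos: [0.5265, 0.2459, 0.0179]
orientation: [0.0, 0.88, 0.475, 0.0]
ft_force: [0.5, -0.2, -4.5]
finger_gap: 0.834
```

```bash
python3 - <<'E'
from h import *
D=np.load('rect1.npz'); g=cv2.cvtColor(D['rc'],cv2.COLOR_BGR2GRAY).astype(float); g=cv2.GaussianBlur(g,(0,0),1.2)
def colpk(r0,r1,c0,c1):
    p=np.gradient(g[r0:r1,c0:c1].mean(0)); i=np.argsort(-abs(p))[:3]; return [(int(c0+k),round(p[k],1)) for k in i]
for r in range(80,360,40): print(r,'L',colpk(r,r+20,208,232),'R',colpk(r,r+20,425,460),'E',colpk(r,r+20,98,120))
def rowpk(c0,c1,r0,r1):
    p=np.gradient(g[r0:r1,c0:c1].mean(1)); i=np.argsort(-abs(p))[:3]; return [(int(r0+k),round(p[k],1)) for k in i]
for c in range(230,430,50): print(c,'T',rowpk(c,c+30,55,95),'B',rowpk(c,c+30,350,420))
# seat floor heights relative to face (depth)
W=np.load('w1.npz')['W']; q=(W-D['O']); a=q@D['x'];b=q@D['y'];e=q@D['n']
for nm,(x0,x1,y0,y1) in dict(floorhi=(.055,.075,-.09,-.06),face_hi=(.09,.1,-.08,0),face_left=(-.05,.05,.012,.02),lip=(-.075,-.066,-.09,0),facelow=(-.095,-.085,-.08,0)).items():
    m=(a>x0)&(a<x1)&(b>y0)&(b<y1); print(nm,m.sum(),np.round(np.nanmedian(e[m])*1000,2))
E
```

```text
80 L [(220, np.float64(3.1)), (216, np.float64(-3.0)), (215, np.float64(-2.9))] R [(446, np.float64(17.0)), (447, np.float64(16.8)), (445, np.float64(15.2))] E [(109, np.float64(-18.8)), (110, np.float64(-17.7)), (108, np.float64(-16.5))]
120 L [(223, np.float64(3.9)), (222, np.float64(3.9)), (224, np.float64(3.8))] R [(446, np.float64(16.8)), (445, np.float64(16.1)), (447, np.float64(15.5))] E [(109, np.float64(-19.1)), (108, np.float64(-18.6)), (110, np.float64(-16.2))]
160 L [(219, np.float64(2.0)), (220, np.float64(1.9)), (214, np.float64(-1.8))] R [(445, np.float64(16.1)), (446, np.float64(15.8)), (444, np.float64(14.6))] E [(108, np.float64(-19.4)), (109, np.float64(-17.9)), (107, np.float64(-17.2))]
200 L [(214, np.float64(-2.4)), (219, np.float64(2.1)), (213, np.float64(-2.1))] R [(445, np.float64(15.8)), (444, np.float64(15.2)), (446, np.float64(14.6))] E [(108, np.float64(-19.1)), (107, np.float64(-18.5)), (109, np.float64(-16.1))]
240 L [(213, np.float64(-1.8)), (214, np.float64(-1.7)), (219, np.float64(1.6))] R [(444, np.float64(15.7)), (445, np.float64(15.4)), (443, np.f
[... 586 characters left out ...]
loat64(12.3)), (81, np.float64(12.2)), (79, np.float64(10.8))] B [(367, np.float64(9.0)), (361, np.float64(-8.5)), (366, np.float64(8.1))]
280 T [(69, np.float64(-11.3)), (81, np.float64(11.2)), (68, np.float64(-10.7))] B [(368, np.float64(5.2)), (367, np.float64(5.0)), (382, np.float64(5.0))]
330 T [(69, np.float64(-12.7)), (68, np.float64(-11.8)), (70, np.float64(-11.7))] B [(368, np.float64(7.5)), (369, np.float64(7.0)), (362, np.float64(-6.6))]
380 T [(70, np.float64(-15.0)), (69, np.float64(-14.8)), (71, np.float64(-12.7))] B [(369, np.float64(7.2)), (368, np.float64(7.0)), (362, np.float64(-6.4))]
floorhi 5032 266.64
face_hi 5661 268.83
face_left 697 0.08
lip 646 -0.01
facelow 535 0.16
```

Call:
{"op": "jog_arm", "data": {
  "slide": [
    [0,0,-0.3],
    [0,0,-0.7],
    [0,0,-1],
    [0,0,-1],
    [0,0,-1]
  ],
  "twist": [0,0,0,0,0],
  "fingers": [60,60,60,60,60]
}}

```text
t: 9.2
tcp_pos: [0.5262, 0.2459, 0.0988]
orientation: [0.0, 0.88, 0.475, 0.0]
ft_force: [-0.2, 0.2, -4.1]
finger_gap: 0.834
```

```bash
cat > plan.py <<'E'
import numpy as np
S=np.array([.590,-.2075,.0795]); u=np.array([np.cos(np.radians(16)),np.sin(np.radians(16))])
X=np.array([np.cos(np.radians(25)),np.sin(np.radians(25))]); Z=np.array([-X[1],X[0]])
def rot(b,d): c,s=np.cos(b),np.sin(b); return np.array([d[0]*c-d[1]*s,d[0]*s+d[1]*c])
pv=np.array([-16.,36.])   # pivot in cover frame, mm
def tcp(b,pt,at):  # cover point pt at bay (X,Z) -> TCP (h mm rel S, world)
    b=np.radians(b); p=at[0]*X+at[1]*Z+rot(b,pv-np.array(pt))-np.array([0,18.])
    return p, np.append(S[:2]+u*p[0]/1000,S[2]+p[1]/1000)
if __name__=="__main__":
    np.set_printoptions(precision=4,suppress=True)
    print('above',tcp(0,(70,0),(84,44)))
    for b in (0,5,10,15,20,25): print(b,*tcp(b,(70,0),(84,14)))
    for tip in (-68,-73,-78,-82,-86):
        f=np.degrees(np.arctan2(14,76.5-tip)); print('tip',tip,f,*tcp(25+f,(-86,0),(tip,0)))
    print('home',*tcp(25,(0,0),(0,0)))
E
python3 plan.py
```

```text
above (array([-28.4653,  93.3775]), array([ 0.5626, -0.2153,  0.1729]))
0 [-15.7868  66.1882] [ 0.5748 -0.2119  0.1457]
5 [-18.5972  58.5559] [ 0.5721 -0.2126  0.1381]
10 [-20.7316  50.7076] [ 0.5701 -0.2132  0.1302]
15 [-22.1739  42.7031] [ 0.5687 -0.2136  0.1222]
20 [-22.9131  34.6034] [ 0.568  -0.2138  0.1141]
25 [-22.9435  26.4702] [ 0.5679 -0.2138  0.106 ]
tip -68 5.533876077707211 [-19.6256  19.8331] [ 0.5711 -0.2129  0.0993]
tip -73 5.349888886689827 [-23.9436  17.5848] [ 0.567  -0.2141  0.0971]
tip -78 5.177709976340909 [-28.2757  15.3446] [ 0.5628 -0.2153  0.0948]
tip -82 5.047725952189805 [-31.7506  13.5577] [ 0.5595 -0.2163  0.0931]
tip -86 4.924092792332526 [-35.2331  11.7752] [ 0.5561 -0.2172  0.0913]
home [-29.7152   7.8652] [ 0.5614 -0.2157  0.0874]
```

Call:
{"op": "jog_arm", "data": {
  "slide": [
    [0,0,-1],
    [0,0,-1],
    [0,0,-1],
    [0,0,-1],
    [0,0,-1]
  ],
  "twist": [0,0,0,0,0],
  "fingers": [60,60,60,60,60]
}}

```text
t: 9.7
tcp_pos: [0.5261, 0.2458, 0.1989]
orientation: [0.0, 0.88, 0.475, 0.0]
ft_force: [-0.1, -0.0, -4.2]
finger_gap: 0.831
```

Call:
{"op": "jog_arm", "data": {
  "slide": [
    [0,0,-1],
    [0,0,-1],
    [0,0,-1],
    [0,0,-0.5],
    [0,0,0]
  ],
  "twist": [0,0,-1,-1,-1],
  "fingers": [60,60,60,60,60]
}}

```text
t: 10.2
tcp_pos: [0.5266, 0.246, 0.2696]
orientation: [0.0, 0.779, 0.627, 0.001]
ft_force: [0.5, -0.3, -5.0]
finger_gap: 0.837
```

Call:
{"op": "jog_arm", "data": {
  "slide": [
    [0,0,0],
    [0,0,0],
    [0,0,0],
    [0,0,0],
    [0,0,0]
  ],
  "twist": [-1,-1,-1,-1,-0.17],
  "fingers": [60,60,60,60,60]
}}

```text
t: 10.7
tcp_pos: [0.5261, 0.2458, 0.2679]
orientation: [0.0, 0.601, 0.799, 0.0]
ft_force: [-0.8, 0.2, -3.7]
finger_gap: 0.834
```

Call:
{"op": "jog_arm", "data": {
  "slide": [
    [-0.5,-0.08,0],
    [-1,-0.17,0],
    [-1,-0.17,0],
    [-1,-0.17,0],
    [-1,-0.17,0]
  ],
  "twist": [0,0,0,0,0],
  "fingers": [60,60,60,60,60]
}}

```text
t: 11.2
tcp_pos: [0.5365, 0.1537, 0.2677]
orientation: [0.0, 0.603, 0.798, -0.0]
ft_force: [0.5, -0.1, -3.5]
finger_gap: 0.831
```

Call:
{"op": "jog_arm", "data": {
  "slide": [
    [-1,-0.17,0],
    [-1,-0.17,0],
    [-1,-0.17,0],
    [-1,-0.17,0],
    [-1,-0.17,0]
  ],
  "twist": [0,0,0,0,0],
  "fingers": [60,60,60,60,60]
}}

```text
t: 11.7
tcp_pos: [0.5476, 0.0529, 0.2677]
orientation: [0.0, 0.603, 0.798, -0.0]
ft_force: [0.9, -0.6, -3.6]
finger_gap: 0.833
```

Call:
{"op": "jog_arm", "data": {
  "slide": [
    [-1,-0.17,0],
    [-1,-0.17,0],
    [-1,-0.17,0],
    [-1,-0.17,0],
    [-1,-0.17,0]
  ],
  "twist": [0,0,0,0,0],
  "fingers": [60,60,60,60,60]
}}

```text
t: 12.2
tcp_pos: [0.5587, -0.0479, 0.2677]
orientation: [0.0, 0.603, 0.798, -0.0]
ft_force: [0.4, -0.4, -3.3]
finger_gap: 0.829
```

Call:
{"op": "jog_arm", "data": {
  "slide": [
    [-1,-0.17,0],
    [-1,-0.17,0],
    [-1,-0.17,0],
    [-1,-0.17,0],
    [-1,-0.17,0]
  ],
  "twist": [0,0,0,0,0],
  "fingers": [60,60,60,60,60]
}}

```text
t: 12.7
tcp_pos: [0.5699, -0.1487, 0.2677]
orientation: [0.0, 0.603, 0.798, -0.0]
ft_force: [0.2, 0.3, -3.7]
finger_gap: 0.832
```

Call:
{"op": "jog_arm", "data": {
  "slide": [
    [-1,-0.15,0],
    [-1,-0.1,0],
    [-0.7,0,0],
    [-0.4,0,0],
    [0,0,0]
  ],
  "twist": [0,0,0,0,0],
  "fingers": [60,60,60,60,60]
}}

```text
t: 13.2
tcp_pos: [0.5828, -0.2091, 0.2671]
orientation: [-0.0, 0.602, 0.798, -0.0]
ft_force: [0.8, -0.1, -5.0]
finger_gap: 0.833
```

```bash
python3 - <<'E'
from h import *
im,d,P=cap("wrist"); W=cloud(d,P); np.savez("w3.npz",im=im,W=W); cv2.imwrite("pics/w3.png",im)
s=bot.state(); print(s['tcp_pos'],s['orientation'])
z=W[...,2]; h=cv2.cvtColor(im,cv2.COLOR_BGR2HSV)
m=(h[...,0]>95)&(h[...,0]<125)&(h[...,1]>90)&(z>.19)&(z<.32)
import plan
y=np.array([-plan.u[1],plan.u[0]]); q=W[...,:2]-s['tcp_pos'][:2]; H=q@plan.u; Y=q@y
A=np.c_[H[m],Y[m],np.ones(m.sum())]; k=np.linalg.lstsq(A,z[m],rcond=None)[0]
for _ in range(5):
    r=A@k-z[m]; g=abs(r)<.0015; k=np.linalg.lstsq(A[g],z[m][g],rcond=None)[0]
print('cover top plane slopes deg',np.degrees(np.arctan(k[:2])),'z at tcp',k[2],'n',g.sum(), 'Y range',np.percentile(Y[m],[1,99]),'H range',np.percentile(H[m],[1,99]))
E
```

```text
[ 0.58265695 -0.20829385  0.26725031] [-2.18241163e-04  6.01945758e-01  7.98536947e-01  3.79815010e-05]
cover top plane slopes deg [-0.24039593  0.06318294] z at tcp 0.2625801568754617 n 28456 Y range [-0.05344223  0.05125964] H range [-0.07013079  0.05180529]
```

View pics/w3.png

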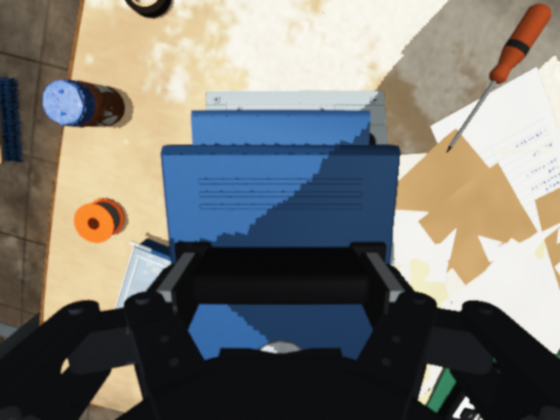

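```bash
python3 - <<'E'
from h import *
import plan
D=np.load("w3.npz"); g=cv2.cvtColor(D['im'],cv2.COLOR_BGR2GRAY).astype(float); W=D['W']
s=bot.state(); P=imaging.camera_params("wrist"); R=np.array(P['R']); C0=-R.T@P['t']
n=np.append(-plan.u*np.sin(np.radians(25)),np.cos(np.radians(25))); F=plan.S+.014*n
y=np.array([-plan.u[1],plan.u[0],0])
def ray(u,v):
    a=np.array([(u-P['cx'])/P['fx'],(v-P['cy'])/P['fy']]); b=a.copy()
    for _ in range(8): b=a/(1+P['k1']*(b@b))
    d=R.T@np.append(b,1); return C0+d*((F-C0)@n)/(d@n)
for v in (96,99,102,105):
    o=[]
    for c0,c1 in((196,216),(376,396)):
        p=np.gradient(cv2.GaussianBlur(g,(0,0),1)[v-1:v+2,c0:c1].mean(0)); k=np.argmax(abs(p)); 
        w=abs(p[max(0,k-2):k+3]); c=c0+(w*np.arange(max(0,k-2),max(0,k-2)+len(w))).sum()/w.sum(); o.append((c,(ray(c,v)-plan.S)@y*1000))
    print(v,np.round(o,2).tolist(), 'mid',(o[0][1]+o[1][1])/2,'width',o[1][1]-o[0][1])
print('tcp bay y',(np.array(s['tcp_pos'])-plan.S)@y*1000,'h',(np.array(s['tcp_pos'])-plan.S)[:2]@plan.u*1000)
E
```

```text
96 [[204.04, -80.12], [376.76, 104.89]] mid 12.388182494632034 width 185.0093614427262
99 [[214.08, -69.16], [376.82, 104.71]] mid 17.777859454964307 width 173.87092636165283
102 [[213.69, -69.43], [376.74, 104.39]] mid 17.48335084118189 width 173.8183244737531
105 [[204.64, -78.95], [384.78, 112.86]] mid 16.953668327325204 width 191.81252249591552
tcp bay y 1.2609214633055925 h -7.277412493649368
```

Call:
{"op": "jog_arm", "data": {
  "slide": [
    [-0.04,-0.12,0.7],
    [0,-0.12,1],
    [0,0,1],
    [0,0,1],
    [0,0,1]
  ],
  "twist": [0,0,0,0,0],
  "fingers": [60,60,60,60,60],
  "force": 20
}}

```text
t: 13.75
tcp_pos: [0.5781, -0.2093, 0.173]
orientation: [0.0, 0.601, 0.799, 0.0]
ft_force: [0.5, -0.8, -4.3]
finger_gap: 0.835
```

Call:
{"op": "jog_arm", "data": {
  "slide": [
    [0,0,0.6],
    [0,0,0.4],
    [0,0,0.1],
    [0,0,0]
  ],
  "twist": [0,0,0,0],
  "fingers": [60,60,60,60]
}}

```text
t: 14.15
tcp_pos: [0.5784, -0.2103, 0.1519]
orientation: [0.0, 0.602, 0.799, 0.0]
ft_force: [0.5, -0.7, -4.0]
finger_gap: 0.835
```

Call:
{"op": "jog_arm", "data": {
  "slide": [
    [0,0,0.22],
    [0,-0.07,0.2],
    [0,-0.07,0.2],
    [0,-0.05,0.2],
    [0,-0.05,0.2]
  ],
  "twist": [0,0,0,0,0],
  "fingers": [60,60,60,60,60]
}}

```text
t: 14.65
tcp_pos: [0.573, -0.2121, 0.1311]
orientation: [0.0, 0.602, 0.799, -0.0]
ft_force: [-6.5, -2.9, 2.5]
finger_gap: 0.836
```

```bash
cat > tilt.py <<'E'
from h import *
import plan,sys
def tilt(name=None):
    s=bot.state(); im,d,P=cap("wrist"); W=cloud(d,P)
    if name: cv2.imwrite(f"pics/{name}.png",im)
    h=cv2.cvtColor(im,cv2.COLOR_BGR2HSV); m=(h[...,0]>95)&(h[...,0]<125)&(h[...,1]>80)&np.isfinite(W[...,2])
    y=np.array([-plan.u[1],plan.u[0]]); t=np.array(s['tcp_pos']); q=W-t; H=q[...,:2]@plan.u; Y=q[...,:2]@y; z=q[...,2]
    m&=(abs(Y)<.04)&(H>-.11)&(H<-.012)&(abs(z)<.09)
    m=cv2.erode(m.astype(np.uint8),np.ones((5,5)))>0
    A=np.c_[H[m],Y[m],np.ones(m.sum())]; k=np.linalg.lstsq(A,z[m],rcond=None)[0]
    for _ in range(10):
        r=A@k-z[m]; g=abs(r)<max(.002,1.5*np.median(abs(r))); k=np.linalg.lstsq(A[g],z[m][g],rcond=None)[0]
    y3=np.append(y,0); p=t-plan.S
    print('t',round(s['t'],2),'h,Y,v',np.round([p[:2]@plan.u*1e3,p@y3*1e3,p[2]*1e3],1),'cover slope',np.round(np.degrees(np.arctan(k[:2])),2),'dist',np.round(k[2]*np.cos(np.arctan(k[0]))*1e3,2),g.sum(),'F',np.round(s['ft_force'],1))
    return im,W
if __name__=="__main__": tilt(sys.argv[1] if len(sys.argv)>1 else None)
E
python3 tilt.py
```

```text
t 14.65 h,Y,v [-17.6   0.3  51.6] cover slope [22.72  0.06] dist 1.01 10345 F [-6.5 -2.9  2.5]
```

```bash
python3 tilt.py w4
```

```text
t 14.7 h,Y,v [-17.8   0.4  50.9] cover slope [23.41 -0.  ] dist 1.1 9860 F [-4.4 -3.5  0.9]
```

View pics/w4.png

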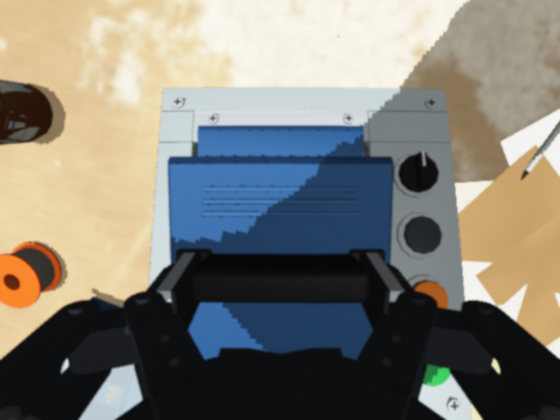

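```bash
sed -i 's/(H>-.11)/(H>-.055)/' tilt.py; python3 tilt.py
```

```text
t 14.75 h,Y,v [-17.7   0.4  51.2] cover slope [10.09 -0.05] dist -4.28 10675 F [-4.7 -2.1  1.8]
```

Call:
{"op": "jog_arm", "data": {
  "slide": [
    [0,-0.02,0.2],
    [0,-0.02,0.2],
    [0,-0.02,0.2],
    [0,-0.02,0.2],
    [0,0,0.2]
  ],
  "twist": [0,0,0,0,0],
  "fingers": [60,60,60,60,60]
}}

```text
t: 15.3
tcp_pos: [0.5711, -0.2124, 0.1108]
orientation: [-0.0, 0.602, 0.799, -0.001]
ft_force: [-7.3, -3.2, 1.1]
finger_gap: 0.836
```

```bash
python3 tilt.py
```

```text
t 15.3 h,Y,v [-19.5   0.5  31.3] cover slope [37.44 -0.25] dist 1.09 7431 F [-7.3 -3.2  1.1]
```

```bash
sed -i 's/(H>-.055)/(H>-.034)/' tilt.py; python3 tilt.py
```

```text
t 15.35 h,Y,v [-19.5   0.6  30.7] cover slope [2.309e+01 2.000e-02] dist -5.08 5618 F [-6.1 -3.3  0.6]
```

Call:
{"op": "jog_arm", "data": {
  "slide": [
    [0,0,0.2],
    [0,0,0.15],
    [0,0,0.13],
    [0,0,0]
  ],
  "twist": [0,0,0,0],
  "fingers": [60,60,60,60]
}}

```text
t: 15.8
tcp_pos: [0.5714, -0.2123, 0.1011]
orientation: [-0.0, 0.602, 0.799, -0.0]
ft_force: [-5.2, -2.5, -0.1]
finger_gap: 0.831
```

```bash
python3 tilt.py w5
```

```text
t 15.8 h,Y,v [-19.2   0.5  21.6] cover slope [29.58 -0.04] dist -5.79 5794 F [-5.2 -2.5 -0.1]
```

View pics/w5.png

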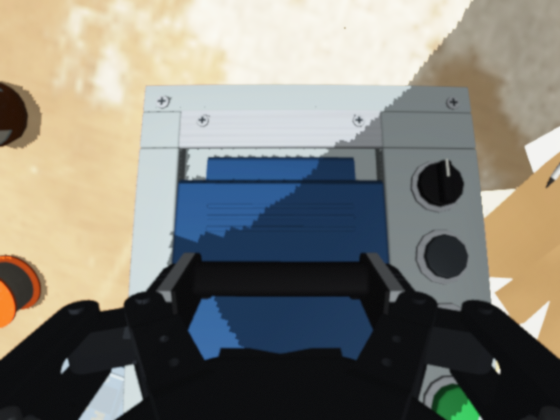

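Call:
{"op": "jog_arm", "data": {
  "slide": [
    [0,-0.11,0.09],
    [0,-0.11,0.08],
    [0,-0.11,0.07],
    [0,-0.11,0.06],
    [0,-0.11,0.06]
  ],
  "twist": [0,0,0,0,0],
  "fingers": [60,60,60,60,60]
}}

```text
t: 16.35
tcp_pos: [0.5609, -0.215, 0.0938]
orientation: [-0.0, 0.602, 0.799, -0.0]
ft_force: [-0.0, 0.8, -4.1]
finger_gap: 0.836
```

```bash
python3 tilt.py
```

```text
t 16.35 h,Y,v [-30.1   0.8  14.3] cover slope [2.933e+01 2.000e-02] dist -5.8 5618 F [-0.   0.8 -4.1]
```

Call:
{"op": "jog_arm", "data": {
  "slide": [
    [0,-0.11,0.06],
    [0,-0.1,0.06],
    [0,0,0]
  ],
  "twist": [0,0,0],
  "fingers": [60,60,60]
}}

```text
t: 16.7
tcp_pos: [0.5573, -0.2163, 0.0918]
orientation: [-0.0, 0.602, 0.799, 0.0]
ft_force: [-0.1, -0.3, -4.1]
finger_gap: 0.834
```

```bash
python3 tilt.py
```

```text
t 16.7 h,Y,v [-33.9   0.5  12.3] cover slope [2.948e+01 2.000e-02] dist -5.72 5705 F [-0.1 -0.3 -4.1]
```

Call:
{"op": "jog_arm", "data": {
  "slide": [
    [0,0.05,0.07],
    [0,0.05,0.07],
    [0,0.05,0.07],
    [0,0.05,0.07],
    [0,0,0]
  ],
  "twist": [0,0,0,0,0],
  "fingers": [60,60,60,60,60]
}}

```text
t: 17.25
tcp_pos: [0.5621, -0.2151, 0.0868]
orientation: [0.001, 0.602, 0.799, 0.0]
ft_force: [3.1, 1.5, 4.4]
finger_gap: 0.832
```

```bash
python3 tilt.py
```

```text
t 17.25 h,Y,v [-28.9   0.3   7.3] cover slope [25.38 -0.08] dist -5.07 5691 F [3.1 1.5 4.4]
```

Call:
{"op": "jog_arm", "data": {
  "slide": [
    [0,0,0.05],
    [0,0,0],
    [0,0,0],
    [0,0,0],
    [0,0,0]
  ],
  "twist": [0,0,0,0,0],
  "fingers": [60,60,0,0,0]
}}

```text
t: 17.8
tcp_pos: [0.5611, -0.2152, 0.0851]
orientation: [-0.0, 0.602, 0.799, -0.0]
ft_force: [0.4, -0.8, -0.0]
finger_gap: 0.999
```

Call:
{"op": "jog_arm", "data": {
  "slide": [
    [0,-0.3,-1],
    [0,-0.6,-1],
    [0,-0.6,-1],
    [0,-0.6,-1],
    [0,0,-1]
  ],
  "twist": [0,0,0,0,0],
  "fingers": [0,0,0,0,0]
}}

```text
t: 18.3
tcp_pos: [0.5197, -0.227, 0.186]
orientation: [-0.0, 0.602, 0.798, -0.0]
ft_force: [0.1, -0.0, -0.1]
finger_gap: 1.002
```

```bash
python3 - <<'E'
from h import *
import plan
s=bot.state(); im,d,P=cap("wrist"); W=cloud(d,P); np.savez("w6.npz",im=im,W=W); cv2.imwrite("pics/w6.png",im); print(s['tcp_pos'],s['ft_force'])
y=np.array([-plan.u[1],plan.u[0],0]); n=np.append(-plan.u*np.sin(np.radians(25)),np.cos(np.radians(25))); x=np.cross(y,n)
q=W-plan.S; a,b,c=q@x*1e3,q@y*1e3,q@n*1e3
def med(nm,x0,x1,y0,y1):
    m=(a>x0)&(a<x1)&(b>y0)&(b<y1)&(abs(c-14)<12); print(nm,m.sum(),np.round(np.nanmedian(c[m]),2))
med('plate low',-66,-30,-45,45); med('plate mid',-5,30,-45,45); med('plate hi L',35,65,28,50);med('plate hi R',35,65,-50,-28); med('face L',-50,50,60,66); med('face R',-60,60,-72,-62); med('face hi',80,90,-50,50); med('lip',-86,-76,-40,40)
m=(c>25)&(c<75)&(abs(b)<50)&(abs(a)<72)
k,lab,st,ce=cv2.connectedComponentsWithStats(m.astype(np.uint8))
for i in range(1,k):
    if st[i,4]>60:
        g=lab==i; r=cv2.minAreaRect(np.c_[a[g],b[g]].astype(np.float32)); print('blob',st[i,4],r,np.percentile(c[g],[50,97]))
E
```

```text
[ 0.5196552  -0.22700136  0.18603585] [ 0.11081577 -0.02715624 -0.12799581]
plate low 4547 13.49
plate mid 4852 13.39
plate hi L 360 13.31
plate hi R 352 13.33
face L 901 13.29
face R 1728 13.48
face hi 0 nan
lip 1065 13.39
blob 1832 ((-17.101463317871094, -0.1263580322265625), (71.50211334228516, 13.057978630065918), 89.90129089355469) [46.13764912 47.55270987]
blob 335 ((38.04386520385742, -0.37237548828125), (35.572540283203125, 5.337775230407715), 86.6496353149414) [32.71517021 44.32907166]
  return np.nanmean(a, axis, out=out, keepdims=keepdims)
```

View pics/w6.png

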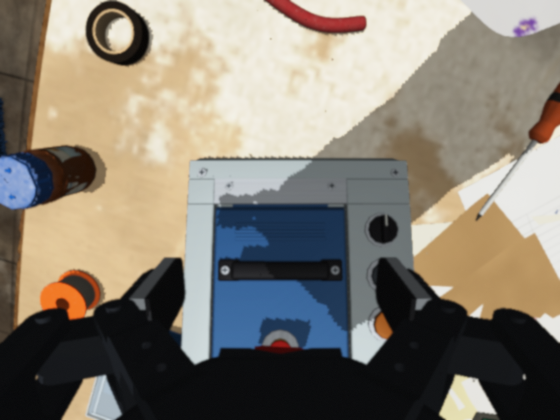

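Call:
{"op": "jog_arm", "data": {
  "slide": [
    [-0.03,0.95,0],
    [0,0.95,0],
    [0,0.95,0],
    [0,0.95,0],
    [0,0.96,0]
  ],
  "twist": [0,0,0,0,-1],
  "fingers": [0,0,80,160,160]
}}

```text
t: 18.85
tcp_pos: [0.6132, -0.2008, 0.1849]
orientation: [-0.0, 0.553, 0.833, -0.0]
ft_force: [-0.1, -0.5, 0.1]
finger_gap: 0.516
```

Call:
{"op": "jog_arm", "data": {
  "slide": [
    [0,0,0],
    [0,0,0],
    [0,0,0],
    [0,0,0],
    [0,0,0]
  ],
  "twist": [-1,-1,-1,-1,-1],
  "fingers": [160,160,160,160,160]
}}

```text
t: 19.35
tcp_pos: [0.6125, -0.2011, 0.1848]
orientation: [-0.0, 0.279, 0.96, 0.0]
ft_force: [0.0, -0.6, 0.2]
finger_gap: 0.373
```

Call:
{"op": "jog_arm", "data": {
  "slide": [
    [0,0,0],
    [0,0,0],
    [0,0,0],
    [0,0,0],
    [0,0,0]
  ],
  "twist": [-1,-1,-1,-1,-1],
  "fingers": [160,160,160,160,160]
}}

```text
t: 19.85
tcp_pos: [0.6125, -0.2011, 0.1849]
orientation: [-0.0, -0.017, 1.0, 0.0]
ft_force: [-0.1, -0.3, 0.9]
finger_gap: 0.377
```

Call:
{"op": "jog_arm", "data": {
  "slide": [
    [0,0,0],
    [0,0,0],
    [0,0,0],
    [0,0,0]
  ],
  "twist": [-1,-1,-0.09,0],
  "fingers": [160,160,160,160]
}}

```text
t: 20.25
tcp_pos: [0.6125, -0.2011, 0.185]
orientation: [-0.0, -0.138, 0.99, 0.0]
ft_force: [-0.1, -0.2, 0.6]
finger_gap: 0.374
```

```bash
cat > wing.py <<'E'
from h import *
import plan,sys
np.seterr(all='ignore')
y=np.array([-plan.u[1],plan.u[0],0]); n=np.append(-plan.u*np.sin(np.radians(25)),np.cos(np.radians(25))); x=np.cross(y,n)
def look(name=None):
    s=bot.state(); im,d,P=cap("wrist"); W=cloud(d,P)
    if name: cv2.imwrite(f"pics/{name}.png",im); np.savez(name+".npz",im=im,W=W)
    p=np.array(s['tcp_pos'])-plan.S; o=s['orientation']
    print('t',round(s['t'],2),'h,Y,v',np.round([p[:2]@plan.u*1e3,p@y*1e3,p[2]*1e3],1),'XZ',np.round([p@x*1e3,p@n*1e3],1),'yaw',np.round(np.degrees(2*np.arctan2(o[2],o[1])),2),'gap mm',round(85*s['finger_gap'],1),'F along y,x,n',np.round([np.dot(s['ft_force'],k) for k in(y,x,n)],1),'T',np.round(s['wrist_torque'],3))
    h=cv2.cvtColor(im,cv2.COLOR_BGR2HSV); q=W-plan.S; a,b,c=q@x*1e3,q@y*1e3,q@n*1e3
    m=((h[...,0]<8)|(h[...,0]>172))&(h[...,1]>150)&(abs(b)<30)&(abs(a-46)<30)&(c>15)&(c<65)
    if m.sum()>20:
        print('red',m.sum(),'a',np.percentile(a[m],[2,50,98]).round(1),'b',np.percentile(b[m],[2,50,98]).round(1),'c',np.percentile(c[m],[2,50,98]).round(1))
        t=m&(c>np.percentile(c[m],98)-3); print('top',t.sum(),cv2.minAreaRect(np.c_[a[t],b[t]].astype(np.float32)),np.median(c[t]))
if __name__=="__main__": look(sys.argv[1] if len(sys.argv)>1 else None)
E
python3 wing.py w7
```

```text
t 20.25 h,Y,v [ 2.340e+01 -1.000e-01  1.055e+02] XZ [65.8 85.7] yaw 195.84 gap mm 31.8 F along y,x,n [-0.2  0.1  0.6] T [-0.015  0.019  0.011]
red 2118 a [40.9 49.2 52.7] b [-18.8  -2.   17.4] c [28.3 50.7 56.4]
top 926 ((45.379058837890625, -0.0623321533203125), (37.68075942993164, 10.218889236450195), 87.31017303466797) 55.41715278834066
```

View pics/w7.png

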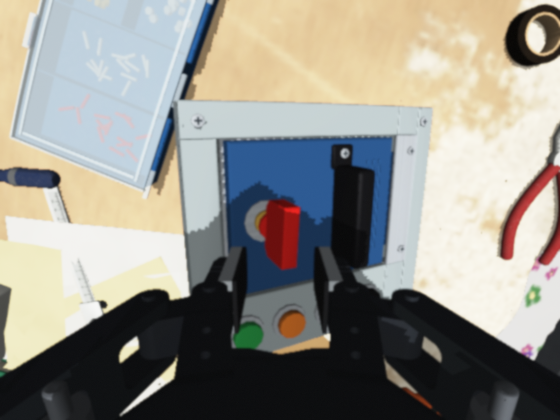

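Call:
{"op": "jog_arm", "data": {
  "slide": [
    [0.06,0,0.7],
    [0,0,0.8],
    [0,0,0.7],
    [0,0,0.4],
    [0,0,0]
  ],
  "twist": [0,0,0,0,0],
  "fingers": [160,160,160,160,160]
}}

```text
t: 20.8
tcp_pos: [0.6109, -0.2012, 0.1324]
orientation: [-0.001, -0.139, 0.99, 0.0]
ft_force: [-0.3, -0.2, -0.4]
finger_gap: 0.373
```

Call:
{"op": "jog_arm", "data": {
  "slide": [
    [0,0,0.05],
    [0,0,0],
    [0,0,0],
    [0,0,0]
  ],
  "twist": [0,0,0,0],
  "fingers": [240,240,240,240],
  "force": 20
}}

```text
t: 21.2
tcp_pos: [0.6115, -0.2016, 0.1327]
orientation: [0.0, -0.139, 0.99, -0.0]
ft_force: [-3.3, -0.9, 1.7]
finger_gap: 0.185
```

```bash
python3 wing.py w8
```

```text
t 21.2 h,Y,v [22.2 -0.3 53.2] XZ [42.7 38.8] yaw 195.99 gap mm 15.8 F along y,x,n [ 0.1 -2.3  3. ] T [-0.209  0.323  0.033]
red 3285 a [41.4 49.3 52.5] b [-18.9  -4.3  17.5] c [32.5 52.3 58.2]
top 338 ((46.07691192626953, -0.6188335418701172), (36.244327545166016, 8.565567016601562), 89.27033996582031) 55.5142206234473
```

Call:
{"op": "jog_arm", "data": {
  "slide": [
    [-0.07,0,0.15],
    [-0.07,0,0.15],
    [-0.07,0,0.15],
    [-0.07,0,0.15],
    [0,0,0]
  ],
  "twist": [0,0,0,0,0],
  "fingers": [240,240,240,240,240],
  "force": 40
}}

```text
t: 21.75
tcp_pos: [0.6167, -0.2004, 0.1218]
orientation: [0.0, -0.139, 0.99, -0.001]
ft_force: [-10.2, -1.4, 21.8]
finger_gap: 0.172
```

```bash
python3 wing.py w9
```

```text
t 21.75 h,Y,v [27.6 -0.5 42.3] XZ [42.9 26.7] yaw 195.99 gap mm 14.6 F along y,x,n [ 1.5  0.  24.1] T [-0.191  1.802  0.037]
red 3153 a [41.4 49.4 52.5] b [-18.9  -4.6  17.6] c [20.8 39.9 49.6]
top 96 ((47.58546447753906, -0.806056022644043), (23.03522491455078, 4.1424360275268555), 84.55709838867188) 50.88197421461902
```

Call:
{"op": "jog_arm", "data": {
  "slide": [
    [0,0,0],
    [0,0,0],
    [0,0,0],
    [0,0,0],
    [0,0,0]
  ],
  "twist": [0.8,0.8,0.8,0.8,0.8],
  "fingers": [240,240,240,240,240]
}}

```text
t: 22.3
tcp_pos: [0.6168, -0.2006, 0.1218]
orientation: [0.001, 0.102, 0.995, -0.001]
ft_force: [-11.9, -2.0, 21.9]
finger_gap: 0.158
```

```bash
python3 wing.py w10
```

```text
t 22.3 h,Y,v [27.7 -0.8 42.3] XZ [43.  26.7] yaw 168.25 gap mm 13.4 F along y,x,n [ 1.4 -1.6 24.9] T [-0.377  1.672  0.04 ]
red 2960 a [34.8 47.4 58.2] b [-18.   -3.4  14.1] c [21.7 41.8 49. ]
top 117 ((48.13264846801758, 0.9213056564331055), (24.00779151916504, 4.29377555847168), 58.27090072631836) 49.2587709567984
```

Call:
{"op": "jog_arm", "data": {
  "slide": [
    [0,0,0],
    [0,0,0],
    [0,0,0],
    [0,0,0],
    [0,0,0]
  ],
  "twist": [0.8,0.8,0.8,0.8,0.8],
  "fingers": [240,240,240,240,240]
}}

```text
t: 22.85
tcp_pos: [0.6167, -0.2006, 0.1215]
orientation: [0.001, 0.336, 0.942, -0.001]
ft_force: [-10.2, -5.0, 16.8]
finger_gap: 0.131
```

```bash
python3 wing.py w11
```

```text
t 22.85 h,Y,v [27.6 -0.7 42. ] XZ [42.7 26.4] yaw 140.74 gap mm 11.1 F along y,x,n [-2. -3. 20.] T [-1.162  1.244 -0.075]
red 2522 a [30.9 46.8 62.8] b [-13.   -2.4   9.1] c [24.5 42.7 52.2]
top 88 ((51.024322509765625, 3.02124285697937), (21.66457176208496, 11.879537582397461), 0.34646931290626526) 52.35387306745858
```

Call:
{"op": "jog_arm", "data": {
  "slide": [
    [0,0,0],
    [0,0,0],
    [0,0,0],
    [0,0,0],
    [0,0,0]
  ],
  "twist": [0.8,0.8,0.8,0.8,0.8],
  "fingers": [240,240,240,240,240]
}}

```text
t: 23.4
tcp_pos: [0.6164, -0.2003, 0.1206]
orientation: [0.0, 0.55, 0.835, -0.001]
ft_force: [-8.7, -0.8, 10.5]
finger_gap: 0.112
```

Call:
{"op": "jog_arm", "data": {
  "slide": [
    [0,0,0],
    [0,0,0],
    [0,0,0]
  ],
  "twist": [0.8,0.5,0],
  "fingers": [240,240,240]
}}

```text
t: 23.7
tcp_pos: [0.6161, -0.1994, 0.1204]
orientation: [-0.001, 0.612, 0.791, -0.0]
ft_force: [-8.6, 1.9, 10.1]
finger_gap: 0.105
```

```bash
python3 wing.py w12
```

```text
t 23.7 h,Y,v [27.3  0.6 40.9] XZ [42.1 25.5] yaw 104.47 gap mm 8.9 F along y,x,n [ 4.2 -2.8 12.4] T [0.474 1.332 0.454]
red 2144 a [27.6 45.9 63.2] b [-4.3  0.3  5. ] c [41.5 43.  59. ]
top 67 ((53.185462951660156, 0.30034875869750977), (9.115594863891602, 16.5820255279541), 88.26715087890625) 59.578190404593094
```

Call:
{"op": "jog_arm", "data": {
  "slide": [
    [0,0,0],
    [0,0,0],
    [0,0,0],
    [0,0,0]
  ],
  "twist": [-0.15,0,0,0],
  "fingers": [240,160,160,160]
}}

```text
t: 24.15
tcp_pos: [0.6169, -0.1998, 0.12]
orientation: [-0.0, 0.605, 0.796, 0.0]
ft_force: [0.5, 0.0, 0.2]
finger_gap: 0.374
```

Call:
{"op": "jog_arm", "data": {
  "slide": [
    [0,0,-0.4],
    [0,0,-1],
    [0,0,-1],
    [0,-0.6,-1],
    [0,-0.6,-1]
  ],
  "twist": [0,0,0,0,0],
  "fingers": [160,160,160,160,160]
}}

```text
t: 24.65
tcp_pos: [0.5935, -0.2063, 0.2094]
orientation: [0.0, 0.604, 0.797, 0.0]
ft_force: [0.2, -0.6, -0.1]
finger_gap: 0.37
```

Call:
{"op": "jog_arm", "data": {
  "slide": [
    [0,-1,-0.5],
    [0,-1,0],
    [0,-1,0],
    [0,0,0]
  ],
  "twist": [0,0,0,0],
  "fingers": [160,160,160,160]
}}

```text
t: 25.05
tcp_pos: [0.5344, -0.2229, 0.2193]
orientation: [0.0, 0.605, 0.796, -0.0]
ft_force: [0.4, 0.2, 0.6]
finger_gap: 0.371
```

```bash
python3 wing.py w13; python3 - <<'E'
from h import *
from wing import *
D=np.load("w13.npz"); q=D['W']-plan.S; a,b,c=q@x*1e3,q@y*1e3,q@n*1e3
for nm,(x0,x1,y0,y1) in dict(low=(-66,-30,-45,45),mid=(-5,20,-45,45),hiL=(35,65,28,50),hiR=(35,65,-50,-28),faceL=(-50,50,60,66),faceR=(-60,60,-72,-62),facehi=(80,90,-50,50)).items():
    m=(a>x0)&(a<x1)&(b>y0)&(b<y1)&(abs(c-14)<12); print(nm,m.sum(),np.round(np.nanmedian(c[m]),2))
E
```

```text
t 25.05 h,Y,v [-57.7   0.5 139.8] XZ [  6.8 151.1] yaw 105.52 gap mm 31.5 F along y,x,n [0.1 0.7 0.3] T [-0.036 -0.093  0.019]
red 675 a [26.1 44.5 62.7] b [-6.7  0.1  7. ] c [19.3 46.2 47.8]
top 572 ((44.791404724121094, -0.1748499870300293), (8.707561492919922, 37.584617614746094), 89.53170776367188) 46.367744771717625
low 3697 13.47
mid 1832 13.46
hiL 186 13.29
hiR 254 13.39
faceL 441 13.5
faceR 890 13.48
facehi 83 13.2
```

View pics/w13.png

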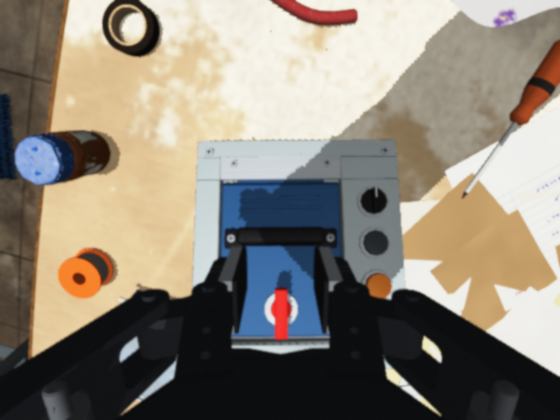

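```bash
python3 -c "
from cell import finish_job
print(finish_job())"
```

```text
the job is handed in; nothing more can be done
None
```

The cover is back on the console, hooked, flush and locked, and the job is handed in at about 25 s of the 64 s allowed.

- **Hooking and seating:** The tool can only turn about its own axis. I therefore gripped the bar by its ends, so the cover could pivot, and lowered its high end onto the face until it tilted to about 30°. I then slid the tongue under the lip and swung the cover down into its pocket.
- **Locking:** I gripped the wing across its thickness, pushed the stud in to the stop, with the wing about 12.4 mm lower and about 24 N along the push. Then I turned it a quarter turn clockwise, let go and backed the arm clear.

**Last checks, from the wrist camera:**
- **Cover:** The plate sits at 13.3–13.5 mm and the face around it at 13.2–13.5 mm, so the cover is flush.
- **Stud:** The wing lies along the cover at 89.5°. Its top is about 47 mm above the cover's underside, allowing 0.6 mm for camera height error, which matches the stud locked at 0.009.
- **Robot:** The arm is clear of the work, with about 0 N on the wrist.
- **Bystanders:** The tape, bottle and screwdriver look undisturbed in the last picture. The calliper was hidden by the gripper, but no move went low near it.

Two tilt readings part-way down (about 23° and 37°) were wrong because the fit had picked up the tongue. After I corrected the fit they agreed with the plan. No other check failed.

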